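# Dial open the strongbox of a mosaic workshop

## Task

Unlock the grey strongbox by its crank dial, bringing the white pointer onto coloured tiles as seen from above: turn anticlockwise past the red tile once and stop on red the second time it comes up, then turn clockwise past the purple tile once and stop on purple the second time, then turn anticlockwise straight to the yellow tile and leave it there, stopping still for about half a second at each and not overrunning red or purple. Only when the combination is in, flip the orange-balled bolt lever over from its red dot to its green dot, leave the dial on yellow and let go. Leave the mug and the jar where they stand.

Things in the scene. Friction and masses are not known exactly. Their poses are not given: they have to be found in the camera images.
- strongbox: Grey steel cash box, fixed to the table, 196 (x) by 366 (y) by 85 mm high; origin at the centre of its underside. On its flat lid stand the dial unit (middle) and, about 130 mm either side of it along the box's y, the bolt lever unit and a low carrying bail 27 mm high (which is on which side varies).
- dial_unit: Fixed aluminium plate, 144 mm diameter, 6 mm thick, on the lid; origin at the centre of its underside, on the dial's vertical axis. Six 16 mm tiles lie on it at 59 mm radius; anticlockwise from its own +x: white (0), red (60), yellow (120), green (180), brown (240), purple (300 degrees). Its yaw varies. On it turns a dark dial, 98 mm diameter, top face 15 mm above this origin.
- dial (a joint): Dial angle, rad, growing anticlockwise seen from above and counting whole turns (no wrap). 0: pointer on white. Starts between -0.75 and 0.6, between purple and red. First stop (red, second time) 7.330; second (purple, second time) -1.047; third (yellow) 2.094. Stays where left; 0.06 N m (1.5 N at the knob) turns it.
- knob_top (a point): Centre of the top of the upright brass crank knob, 49 mm above the dial unit's origin, 40 mm from the dial's axis in the pointer's direction. The knob is 18 mm diameter, rises 34 mm from the dial's face, and spins freely on its own axis, so a gripper can hold it without turning while it carries it round in a circle.
- pointer (a point): Outer end of the white pointer line, 48 mm from the dial's axis, on the dial's top face.
- red_tile (a point): Centre of the top of the red tile.
- purple_tile (a point): Centre of the top of the purple tile.
- yellow_tile (a point): Centre of the top of the yellow tile.
- lever_unit: Fixed dark steel base of the bolt lever, 85 (x) by 44 (y) by 10 mm, on the lid, with two cheeks up to 24 mm high and 34 mm apart at its middle; origin at the centre of its underside. A red dot lies at its -x end, a green dot at its +x end. The lever swings in its x-z plane about an axis along y 18 mm above the origin.
- bolt (a joint): Bolt lever angle, rad: 0 = locked, leaning 0.45 rad from upright to -x over the red dot; 0.9 = unlocked, leaning as far to +x over the green dot. Weighted (0.16 kg) over-centre lever: it falls to the nearer end; about 1 N at the ball, pushed to +x of the lever unit, starts it; past 0.45 it goes over by itself. The dial does not block it.
- lever_ball (a point): Centre of the orange ball (20 mm diameter) at the end of the bolt lever, 50 mm from the lever's axis on a 10 mm thick rod; when locked, 22 mm to -x of the lever unit's origin and 63 mm above it.
- mug: Blue mug, 80 mm diameter, 95 mm high, standing on the table; origin at the centre of its underside. Bystander.
- jar: Glass jar with brass-coloured cap, 70 mm diameter, 110 mm high, on the table; origin at the centre of its underside. Bystander.

How it is judged:
By the outcome, as a careful person would: the job done as asked, in the order asked, and still so for the second after the job is handed in, with the robot touching nothing.
It also fails if it takes over 69 s, if anything falls off the work surface, if the arm or the gripper's body presses on something with over 40 N, if the wrist force passes 120 N, or if a joint passes its speed limit or range.

## Robot

A 6-joint arm with a two-finger parallel gripper is mounted at the origin on the work surface. World frame = base frame: x ahead of the robot, y to its left, z up, the work surface at z = 0. Lengths are in m, angles in degrees, forces in N, time in s.
With the tool pointing down it reaches from about 0.25 to 0.725 m from the base axis. Payload 9.7 kg.
Tool frame: the origin (TCP) lies at the very end of the fingers, on their centre line; the grasp point (between the pads) lies 19 mm behind it; z points along the fingers, y is the line along which they close (so a half turn about z gives the same grasp; the last joint's range is limited). The gripper opens to 85 mm and grips with 20 to 120 N. Pads are 22 mm wide; open, the fingers measure 114 mm over their backs; the gripper's body (76 mm by 85 mm) begins 54 mm behind the grasp point. The pads swing forward as they close: fully open they stand 13 mm farther back than shut.
Start: joints at [-63.369, 4.979, 10.078, 95.1, 0, 90], TCP at [0.247, -0.492, 0.205] pointing down, gripper open.
Joint ranges: [-179.16, 179.16], [-48.56, 103.87], [-65.8, 70.77], [-126.05, 130.52], [-82.76, 87.17], [-180, 180]. Speed limits (degrees/s): [127.2, 127.2, 147.25, 180, 180, 180].

## Interface

Orientations are given as [roll, pitch, yaw] about the fixed x, y, z axes, in that order (R = Rz(yaw) Ry(pitch) Rx(roll)).
In Python, from workcell import telemetry, optics, workorder gives the robot as it stands.
- The arm moves only by the shell command python3 -m handwheel 'ROWS' [FORCE]. ROWS is JSON, a list of rows, each an object of numbers: "tx", "ty", "tz": the shift along the tool's x, y, z in m; "ax", "ay", "az": the turn, a rotation vector about the tool's x, y, z in degrees; "jaw": the gripper command: -1 is shut, 1 is fully open, values between are in proportion. A call has exactly 10 rows; each row shifts and turns the commanded pose from where the row before left it, along the tool's axes as they then stand; what a row does not reach is not made up. A row lasts 1/8 s, in which the tool goes at most 62.5 mm and 10.7 degrees, less where a joint would pass 70% of its speed; a pose out of reach is approached as far as the arm can. A call is refused whole if a number of a shift passes 0.0625 or a number of a turn 10.7, either way. A call with a gripper value outside its range is refused whole. The fingers move at their own pace and stop on an object; FORCE is the grip in N (left out, the last holds). Time passes only in rows, so rows that do not move let the fingers close, or fill a call up. It gives the time, the measured TCP pose, the force, the opening and the grip force at its end, in the units of the state.
- telemetry.get_obs(): the state, without advancing time (a new reading comes with each control period).
- optics.camera(name): name is "scene" or "top" or "wrist"; returns a dict with "color" (384x512x3 uint8, red, green, blue), "K" (3x3 intrinsics, pixels), "extrinsics" (4x4, takes a point from camera to world coordinates); the wrist camera has in their place "mount" (4x4, takes a point from camera to tool coordinates, whose origin is the TCP and whose axes are the flange's). Camera axes: x right, y down, z forward; pixel columns grow to the right and rows downward; lengths in m; the calibration is good to about 2 mm. A picture is of the moment at which its call begins: read the wrist's pose just before it. There is no depth.
- workorder.job_done(): hands the job in; it is judged then, once.
The state is a dict: "time": time; "q": joint angles; "qd": joint speeds; "joint_efforts": joint torques, N m; "ee_pos": TCP position; "tcp_rot": TCP orientation; "wrist_force": force on the tool from outside, world axes, zero at the start; "torque": the same for the moment, N m; "opening": finger opening in m; "grasp_force": force on a finger pad.
Only numpy, scipy, OpenCV 4.12 (cv2) and the standard library are available. Lean on these libraries where they do the work, as an engineer would, in place of code of your own. Each camera call takes 0.05 s, during which the arm holds its last target. There are 200 camera calls.

## Working session

There is one attempt and no reset: what is moved stays moved. The work goes in short steps, Python scripts to look and compute and a shell command to move; the robot and the scene stay as the last step left them, time stands still between calls to the robot, and variables do not carry over. Pictures are saved under pics/ and viewed, at most 11 in all, crops included, and the job is handed in when it is done.

```bash
mkdir -p pics
python3 - <<'E'
from workcell import telemetry, optics
import cv2,numpy as np
o=telemetry.get_obs();print(o['time'],o['ee_pos'],o['tcp_rot'],o['opening'])
ims=[]
for n in('top','scene'):
    c=optics.camera(n);np.savez('pics/%s.npz'%n,**{k:v for k,v in c.items()})
    print(n,c['K'].tolist(),np.round(c['extrinsics'],4).tolist())
    cv2.imwrite('pics/%s.png'%n,cv2.resize(c['color'][:,:,::-1],(768,576),interpolation=cv2.INTER_CUBIC))
w=optics.camera('wrist');print(np.round(w['mount'],4).tolist(),w['K'].tolist())
E
```

```text
0.0 [ 0.24642866 -0.49142779  0.20387885] [-1.79925306e+02 -6.52399113e-04  2.66319165e+01] 0.08524561615096606
top [[383.9932464055994, 0.0, 258.6668540866434], [0.0, 383.9932464055994, 189.95461579159416], [0.0, 0.0, 1.0]] [[0.0069, -0.9973, 0.0736, 0.4199], [-0.9998, -0.0054, 0.0209, -0.0067], [-0.0205, -0.0738, -0.9971, 1.2453], [0.0, 0.0, 0.0, 1.0]]
scene [[376.8367494074053, 0.0, 258.2061978685253], [0.0, 376.8367494074053, 189.95756287034507], [0.0, 0.0, 1.0]] [[0.7615, 0.4473, -0.469, 1.1474], [0.6481, -0.5259, 0.5508, -0.7196], [-0.0002, -0.7235, -0.6904, 1.03], [0.0, 0.0, 0.0, 1.0]]
[[-0.0001, -0.9447, -0.328, 0.0856], [1.0, -0.0003, 0.0004, -0.0006], [-0.0005, -0.328, 0.9447, -0.1691], [0.0, 0.0, 0.0, 1.0]] [[300.67459224091937, 0.0, 254.14858713105517], [0.0, 300.67459224091937, 193.13450995776216], [0.0, 0.0, 1.0]]
```

View pics/top.png

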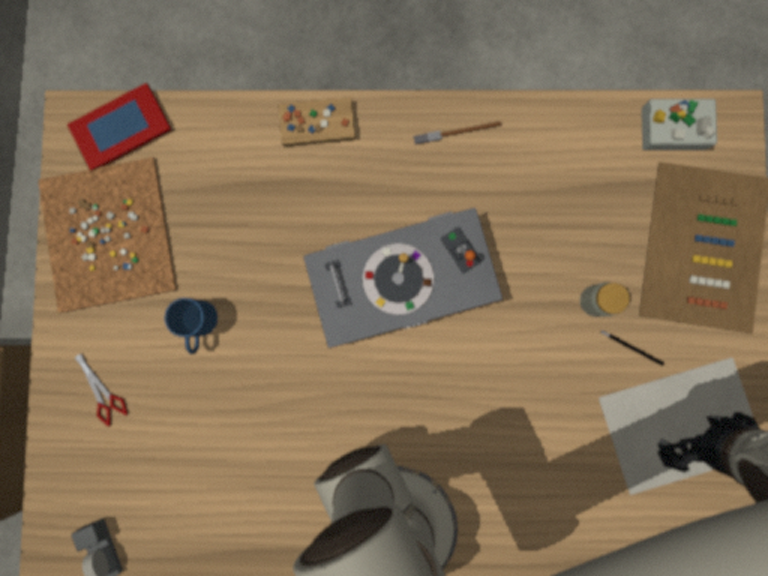

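View pics/scene.png

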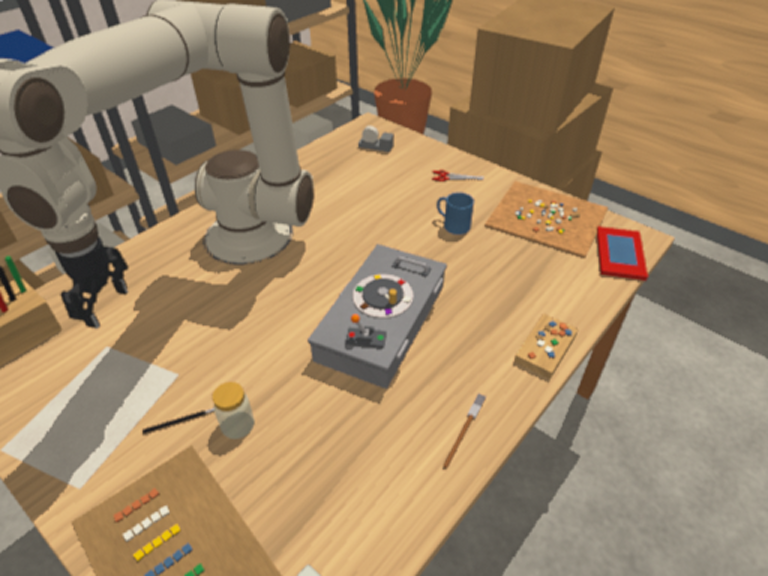

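The top view shows the box with its dial at about (398,279), the knob near (403,258), the lever unit at (464,250) and the orange ball at (470,256). Next: an enlarged crop.

Run:
```python
import cv2,numpy as np
c=np.load('pics/top.npz')['color']
cv2.imwrite('pics/crop.png',cv2.resize(c[135:235,200:340,::-1],None,fx=5.7,fy=5.7,interpolation=cv2.INTER_CUBIC))
```

```text
(no output)
```

View pics/crop.png

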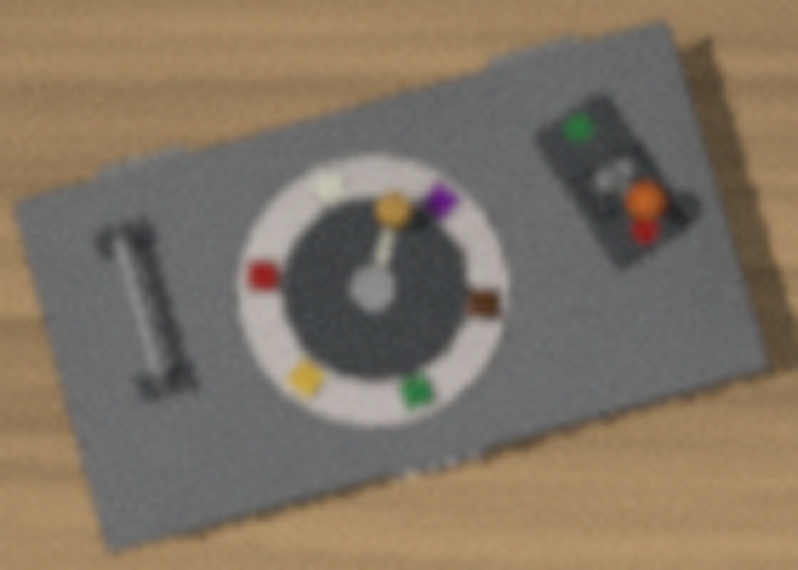

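The enlarged crop gives these pixels:
- **Tiles:** white (329,185), red (264,276), yellow (306,379), green (417,390), brown (485,303), purple (441,202).
- **Other points:** knob (393,208), ball (645,200), green dot (578,128), red dot (646,232).

```bash
cat > h.py <<'E'
import numpy as np
def bp(K,E,uv,z):
    d=E[:3,:3]@np.linalg.inv(K)@np.array([uv[0],uv[1],1.]); o=E[:3,3]
    return o+d*(z-o[2])/d[2]
def tiles(P):  # P: 6x2 white..purple -> centre, yaw
    c=P.mean(0); v=P-c; a=np.arctan2(v[:,1],v[:,0])-np.arange(6)*np.pi/3
    return c,np.angle(np.exp(1j*a).mean()),np.hypot(*v.T),np.degrees(np.angle(np.exp(1j*a)))
E
python3 - <<'E'
from h import *
d=np.load('pics/top.npz');K,E=d['K'],d['extrinsics']
px=lambda p:(200+(p[0]+.5)/5.7-.5,135+(p[1]+.5)/5.7-.5)
P=np.array([bp(K,E,px(p),.092)[:2] for p in[(329,185),(264,276),(306,379),(417,390),(485,303),(441,202)]])
c,y,r,a=tiles(P);print(c,np.degrees(y),r.round(4),a.round(1))
k=bp(K,E,px((393,208)),.134)[:2];v=k-c
print('knob',k,np.hypot(*v),'dial',np.arctan2(v[1],v[0])-y, 'dir deg',np.degrees(np.arctan2(v[1],v[0])))
b=bp(K,E,px((645,200)),.148);g=bp(K,E,px((578,128)),.096);rd=bp(K,E,px((646,232)),.096)
print('ball',b,'green',g,'red',rd,np.degrees(np.arctan2(*(g-rd)[1::-1])))
for p in[(16,203),(667,20),(768,370),(108,552)]:print(bp(K,E,px(p),.085))
E
```

```text
[ 0.5192414  -0.00194591] 23.28586716290404 [0.0602 0.0584 0.0595 0.0581 0.0593 0.0584] [23.5 23.5 23.5 23.5 23.1 22.6]
knob [ 0.55717664 -0.01178982] 0.03919164894523219 dial -0.6603077061476739 dir deg -14.546977579322233
ball [ 0.56005296 -0.13850176  0.148     ] green [ 0.60487306 -0.10954492  0.096     ] red [ 0.54973543 -0.14521256  0.096     ] 32.89817272641813
[0.56504376 0.1897523  0.085     ]
[ 0.66516375 -0.15814956  0.085     ]
[ 0.47792325 -0.21059302  0.085     ]
[0.37957981 0.13767041 0.085     ]
```

```bash
python3 -m handwheel '[{"tx":0.0493,"ty":-0.029,"jaw":0.1},{"tx":0.0493,"ty":-0.029,"jaw":0.1},{"tx":0.0493,"ty":-0.029,"jaw":0.1},{"tx":0.0493,"ty":-0.029,"jaw":0.1},{"tx":0.0493,"ty":-0.029,"jaw":0.1},{"tx":0.0493,"ty":-0.029,"jaw":0.1},{"tx":0.0493,"ty":-0.029,"jaw":0.1},{"tx":0.0493,"ty":-0.029,"jaw":0.1},{"tx":0.0493,"ty":-0.029,"jaw":0.1},{"tx":0.0493,"ty":-0.029,"az":3.3,"jaw":0.1}]' 25
python3 - <<'E'
from workcell import telemetry, optics
import cv2,numpy as np
from scipy.spatial.transform import Rotation as R
optics.camera('top')
o=telemetry.get_obs();w=optics.camera('wrist')
print(o['time'],o['ee_pos'],o['tcp_rot'],o['opening'],o['qd'])
T=np.eye(4);T[:3,:3]=R.from_euler('xyz',o['tcp_rot'],degrees=True).as_matrix();T[:3,3]=o['ee_pos']
np.savez('pics/w1.npz',color=w['color'],K=w['K'],E=T@w['mount'])
cv2.imwrite('pics/w1.png',cv2.resize(w['color'][:,:,::-1],(768,576),interpolation=cv2.INTER_CUBIC))
E
```

```text
0.2 [ 0.24646465 -0.49152093  0.20415017] [-1.79953317e+02 -1.11623605e-03  2.66286196e+01] 0.0852864999571121 [-0.01445934 -0.13163545  0.13600638  0.11757106 -0.00778924 -0.10268778]$[0]: bad value
```

View pics/w1.png

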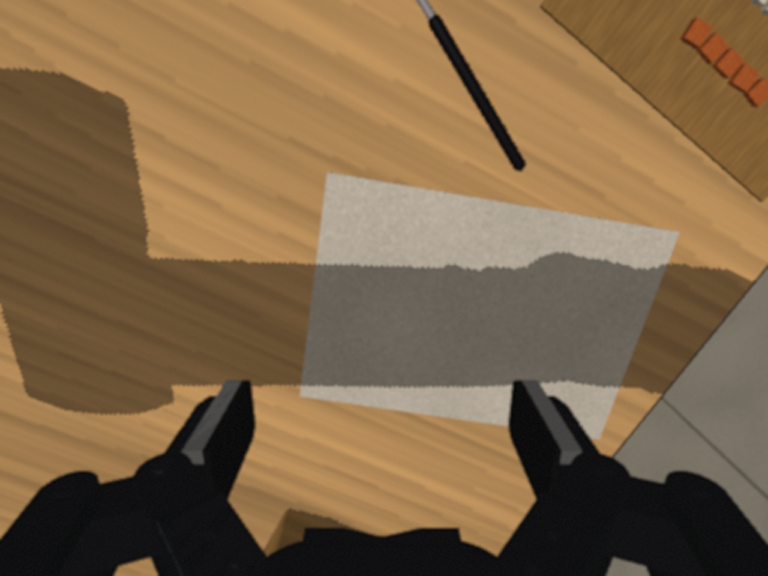

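The move was refused, so this view is still of the start pose, showing only table, paper and fingers. I'll write every row with all its keys.

```bash
cat > look.py <<'E'
import sys,cv2,numpy as np
from workcell import telemetry, optics
from scipy.spatial.transform import Rotation as R
n=sys.argv[1]
o=telemetry.get_obs();w=optics.camera('wrist')
print(o['time'],o['ee_pos'],o['tcp_rot'],o['opening'])
T=np.eye(4);T[:3,:3]=R.from_euler('xyz',o['tcp_rot'],degrees=True).as_matrix();T[:3,3]=o['ee_pos']
np.savez(f'pics/{n}.npz',color=w['color'],K=w['K'],E=T@w['mount'])
cv2.imwrite(f'pics/{n}.png',cv2.resize(w['color'][:,:,::-1],(768,576),interpolation=cv2.INTER_CUBIC))
E
python3 -m handwheel '[{"tx":0.0493,"ty":-0.029,"tz":0,"ax":0,"ay":0,"az":0,"jaw":0.1},{"tx":0.0493,"ty":-0.029,"tz":0,"ax":0,"ay":0,"az":0,"jaw":0.1},{"tx":0.0493,"ty":-0.029,"tz":0,"ax":0,"ay":0,"az":0,"jaw":0.1},{"tx":0.0493,"ty":-0.029,"tz":0,"ax":0,"ay":0,"az":0,"jaw":0.1},{"tx":0.0493,"ty":-0.029,"tz":0,"ax":0,"ay":0,"az":0,"jaw":0.1},{"tx":0.0493,"ty":-0.029,"tz":0,"ax":0,"ay":0,"az":0,"jaw":0.1},{"tx":0.0493,"ty":-0.029,"tz":0,"ax":0,"ay":0,"az":0,"jaw":0.1},{"tx":0.0493,"ty":-0.029,"tz":0,"ax":0,"ay":0,"az":0,"jaw":0.1},{"tx":0.0493,"ty":-0.029,"tz":0,"ax":0,"ay":0,"az":0,"jaw":0.1},{"tx":0.0493,"ty":-0.029,"tz":0,"ax":0,"ay":0,"az":3.3,"jaw":0.1}]' 25 && python3 look.py w2
```

```text
time: 1.5
ee_pos: [0.558, -0.0096, 0.2046]
tcp_rot: [180.0, -0.0, 23.3]
wrist_force: [1.0, -0.6, -0.0]
opening: 0.0469
grasp_force: 0.0
1.5 [ 0.55802981 -0.00964104  0.20462214] [ 1.79984721e+02 -1.38459627e-02  2.32791924e+01] 0.04691846480714094
```

View pics/w2.png

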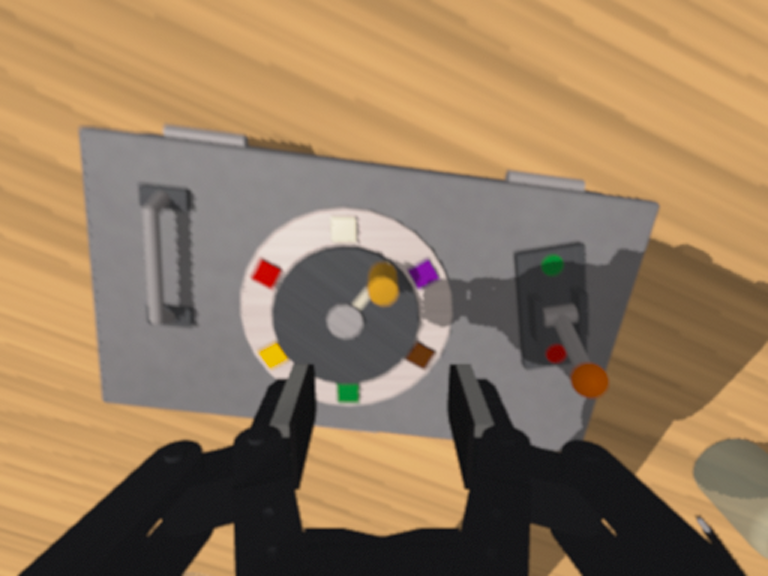

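The wrist view gives:
- **Tiles:** white (344,230), red (267,274), yellow (273,355), green (348,392), brown (421,355), purple (424,273).
- **Other points:** knob top (384,291), ball (590,380), green dot (553,264), red dot (556,353).

Run:
```python
from h import *
d=np.load('pics/w2.npz');K,E=d['K'],d['E']
px=lambda p:((p[0]+.5)/1.5-.5,(p[1]+.5)/1.5-.5)
P=np.array([bp(K,E,px(p),.092)[:2] for p in[(344,230),(267,274),(273,355),(348,392),(421,355),(424,273)]])
c,y,r,a=tiles(P);print(c,np.degrees(y),r.round(4),a.round(1))
k=bp(K,E,px((384,291)),.134)[:2];v=k-c
print('knob',k,np.hypot(*v),'dial',np.arctan2(v[1],v[0])-y)
b=bp(K,E,px((590,380)),.148);g=bp(K,E,px((553,264)),.096);rd=bp(K,E,px((556,353)),.096)
print('ball',b,'green',g,'red',rd,np.degrees(np.arctan2(*(g-rd)[1::-1])))
```

```text
[0.52026294 0.00055201] 23.225778513344814 [0.0585 0.0589 0.0595 0.0591 0.0592 0.0597] [23.2 23.3 23.  23.  23.3 23.6]
knob [ 0.55992986 -0.00978546] 0.040991798559795276 dial -0.6603025484111296
ball [ 0.56142658 -0.13683848  0.148     ] green [ 0.60726816 -0.10726715  0.096     ] red [ 0.55305557 -0.14141282  0.096     ] 32.20467388115059
```

```bash
python3 -m handwheel '[{"tx":0.0005,"ty":0,"tz":0.04,"ax":0,"ay":0,"az":0,"jaw":0.1},{"tx":0,"ty":0,"tz":0.03,"ax":0,"ay":0,"az":0,"jaw":0.1},{"tx":0,"ty":0,"tz":0.0276,"ax":0,"ay":0,"az":0,"jaw":0.1},{"tx":0,"ty":0,"tz":0,"ax":0,"ay":0,"az":0,"jaw":0.1},{"tx":0,"ty":0,"tz":0,"ax":0,"ay":0,"az":0,"jaw":-0.3},{"tx":0,"ty":0,"tz":0,"ax":0,"ay":0,"az":0,"jaw":-1},{"tx":0,"ty":0,"tz":0,"ax":0,"ay":0,"az":0,"jaw":-1},{"tx":0,"ty":0,"tz":0,"ax":0,"ay":0,"az":0,"jaw":-1},{"tx":0,"ty":0,"tz":0,"ax":0,"ay":0,"az":0,"jaw":-1},{"tx":0,"ty":0,"tz":0,"ax":0,"ay":0,"az":0,"jaw":-1}]' 25
python3 - <<'E'
import numpy as np
# row displacements (mm) in tool axes, 40 mm radius; knob rel = (40cos,-40sin)
def rows(a,b,n):
    t=np.radians(np.linspace(a,b,n+1));x=np.diff(40*np.cos(t));y=np.diff(-40*np.sin(t))
    return list(zip(x.round(1),y.round(1)))
print('start->0 (4)',rows(-37.8,0,4))
print('full 30 rows 12deg',rows(0,360,30))
E
```

```text
time: 2.8
ee_pos: [0.5579, -0.0112, 0.1073]
tcp_rot: [180.0, -0.0, 23.3]
wrist_force: [-0.1, 0.1, 3.0]
opening: 0.0002
grasp_force: 1.5
start->0 (4) [(np.float64(3.6), np.float64(-5.5)), (np.float64(2.6), np.float64(-6.0)), (np.float64(1.6), np.float64(-6.4)), (np.float64(0.5), np.float64(-6.6))]
full 30 rows 12deg [(np.float64(-0.9), np.float64(-8.3)), (np.float64(-2.6), np.float64(-8.0)), (np.float64(-4.2), np.float64(-7.2)), (np.float64(-5.6), np.float64(-6.2)), (np.float64(-6.8), np.float64(-4.9)), (np.float64(-7.6), np.float64(-3.4)), (np.float64(-8.2), np.float64(-1.7)), (np.float64(-8.4), np.float64(0.0)), (np.float64(-8.2), np.float64(1.7)), (np.float64(-7.6), np.float64(3.4)), (np.float64(-6.8), np.float64(4.9)), (np.float64(-5.6), np.float64(6.2)), (np.float64(-4.2), np.float64(7.2)), (np.float64(-2.6), np.float64(8.0)), (np.float64(-0.9), np.float64(8.3)), (np.float64(0.9), np.float64(8.3)), (np.float64(2.6), np.float64(8.0)), (np.float64(4.2), np.float64(7.2)), (np.float64(5.6), np.float64(6.2)), (np.float64(6.8), np.float64(4.9)), (np.float64(7.6), np.float64(3.4)), (np.float64(8.2), np.float64(1.7)), (np.float64(8.4), np.float64(0.0)), (np.float64(8.2), np.float64(-1.7)), (np.float64(7.6), np.float64(-3.4)), (np.float64(6.8), np.float64(-4.9)), (np.float64(5.6), np.float64(-6.2)), (np.float64(4.2), np.float64(-7.2)), (np.float64(2.6), np.float64(-8.0)), (np.float64(0.9), np.float64(-8.3))]
```

The fingers shut to 0 mm, so the knob isn't between them. I'll look before moving again.

```bash
python3 look.py w3
```

```text
2.8 [ 0.55789214 -0.01124686  0.10733621] [ 1.79983834e+02 -3.18428048e-02  2.33303823e+01] 0.0001607049789906294
```

View pics/w3.png

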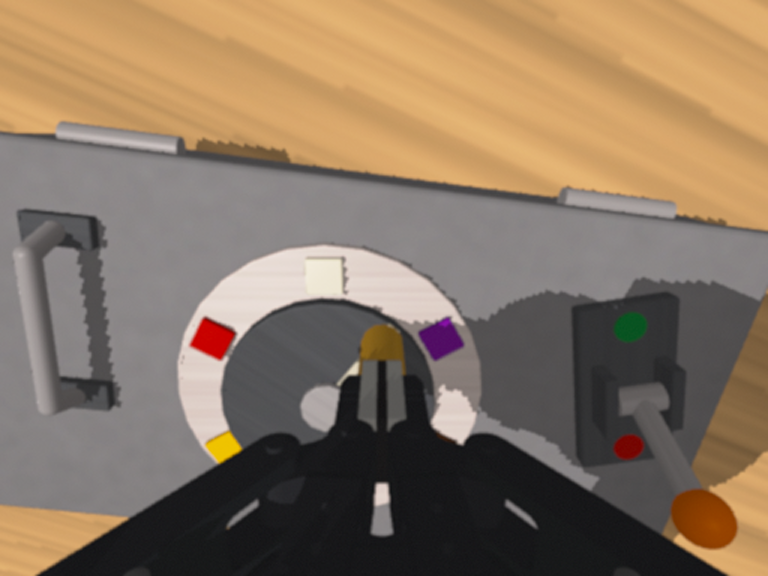

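Run:
```python
from h import *
def proj(n,X):
    d=np.load(f'pics/{n}.npz');K,E=d['K'],d['E'];q=np.linalg.inv(E)@np.append(X,1);u=K@q[:3];return ((u[:2]/u[2]+.5)*1.5-.5).round(0)
for n in('w2','w3'):
  print(n,'centre',proj(n,[.52,0,.1]),'knobtop',proj(n,[.5587,-.010,.134]),'knobbase',proj(n,[.5587,-.010,.1]),'tcp2',proj('w2',[.558,-.0096,.2046]),'tcp3',proj('w3',[.5579,-.01125,.1073]))
d=np.load('pics/w3.npz');px=lambda p:((p[0]+.5)/1.5-.5,(p[1]+.5)/1.5-.5)
P=np.array([bp(d['K'],d['E'],px(p),.092)[:2] for p in[(324,275),(213,338),(441,339)]]);print(P)
c=np.array([.52,0]);y=np.radians(23.3)
for i,a in enumerate((0,60,300)):
  t=y+np.radians(a);print('exp',c+.059*np.array([np.cos(t),np.sin(t)]))
for p in[(380,335)]:print('base',bp(d['K'],d['E'],px(p),.1))
```

```text
w2 centre [346. 321.] knobtop [383. 293.] knobbase [383. 275.] tcp2 [383. 351.] tcp3 [383. 351.]
w3 centre [327. 404.] knobtop [381. 381.] knobbase [381. 340.] tcp2 [383. 351.] tcp3 [383. 351.]
[[ 0.57388977  0.02306603]
 [ 0.52646651  0.05827549]
 [ 0.56655306 -0.03604447]]
exp [0.57418834 0.02333718]
exp [0.52688357 0.05859707]
exp [ 0.56730476 -0.03525988]
base [ 0.56091555 -0.00861591  0.1       ]
```

Run:
```python
import cv2,numpy as np
c=np.load('pics/w3.npz')['color'][205:330,195:315,::-1].astype(float)
c=(255*(c/255)**.6).astype(np.uint8)
cv2.imwrite('pics/c3.png',cv2.resize(c,None,fx=4.8,fy=4.8,interpolation=cv2.INTER_CUBIC))
from workcell import telemetry
o=telemetry.get_obs();print(o['opening'],o['grasp_force'],o['wrist_force'],o['torque'])
```

```text
0.0003244907940726205 1.699584536254406 [-0.50582794  0.13891534  2.56424555] [-0.02499571  0.03833682 -0.02570754]
```

View pics/c3.png

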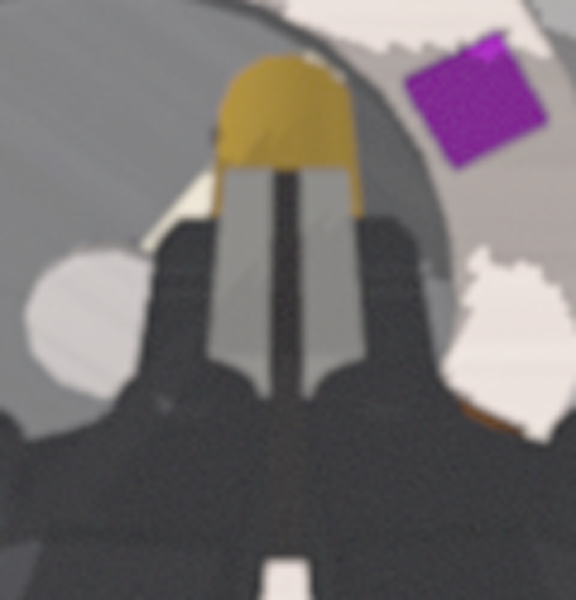

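The pads hide the knob's top. Together with the 3 N upward reading, this suggests the tips stand about 27 mm short of the TCP and closed above the knob. I'll open, go down a little and check the force.

```bash
python3 -m handwheel '[{"tx":0,"ty":0,"tz":0,"ax":0,"ay":0,"az":0,"jaw":0.1},{"tx":0,"ty":0,"tz":0,"ax":0,"ay":0,"az":0,"jaw":0.1},{"tx":0,"ty":0,"tz":0,"ax":0,"ay":0,"az":0,"jaw":0.1},{"tx":0,"ty":0,"tz":0,"ax":0,"ay":0,"az":0,"jaw":0.1},{"tx":0,"ty":0,"tz":0.003,"ax":0,"ay":0,"az":0,"jaw":0.1},{"tx":0,"ty":0,"tz":0.003,"ax":0,"ay":0,"az":0,"jaw":0.1},{"tx":0,"ty":0,"tz":0.002,"ax":0,"ay":0,"az":0,"jaw":0.1},{"tx":0,"ty":0,"tz":0,"ax":0,"ay":0,"az":0,"jaw":-0.3},{"tx":0,"ty":0,"tz":0,"ax":0,"ay":0,"az":0,"jaw":-0.3},{"tx":0,"ty":0,"tz":0,"ax":0,"ay":0,"az":0,"jaw":-0.3}]' 25
```

```text
time: 4.1
ee_pos: [0.5577, -0.0112, 0.0991]
tcp_rot: [180.0, -0.0, 23.3]
wrist_force: [0.6, 0.7, -0.1]
opening: 0.0297
grasp_force: 0.0
```

No force with the TCP below the dial face, so the tips are shorter than the TCP. Down 12 mm more, then close.

```bash
python3 -m handwheel '[{"tx":0,"ty":0,"tz":0.004,"ax":0,"ay":0,"az":0,"jaw":-0.2},{"tx":0,"ty":0,"tz":0.004,"ax":0,"ay":0,"az":0,"jaw":-0.2},{"tx":0,"ty":0,"tz":0.004,"ax":0,"ay":0,"az":0,"jaw":-0.2},{"tx":0,"ty":0,"tz":0,"ax":0,"ay":0,"az":0,"jaw":-0.2},{"tx":0,"ty":0,"tz":0,"ax":0,"ay":0,"az":0,"jaw":-1},{"tx":0,"ty":0,"tz":0,"ax":0,"ay":0,"az":0,"jaw":-1},{"tx":0,"ty":0,"tz":0,"ax":0,"ay":0,"az":0,"jaw":-1},{"tx":0,"ty":0,"tz":0,"ax":0,"ay":0,"az":0,"jaw":-1},{"tx":0,"ty":0,"tz":0,"ax":0,"ay":0,"az":0,"jaw":-1},{"tx":0,"ty":0,"tz":0,"ax":0,"ay":0,"az":0,"jaw":-1}]' 25
```

```text
time: 5.35
ee_pos: [0.5578, -0.0113, 0.0871]
tcp_rot: [180.0, -0.0, 23.3]
wrist_force: [0.5, -1.1, 1.5]
opening: 0.017
grasp_force: 24.8
```

Gripped (17 mm, 25 N). Now the first anticlockwise stretch, from −38° to 72°.

```bash
python3 -m handwheel '[{"tx":0.0036,"ty":-0.0055,"tz":0,"ax":0,"ay":0,"az":0,"jaw":-1},{"tx":0.0026,"ty":-0.006,"tz":0,"ax":0,"ay":0,"az":0,"jaw":-1},{"tx":0.0016,"ty":-0.0064,"tz":0,"ax":0,"ay":0,"az":0,"jaw":-1},{"tx":0.0005,"ty":-0.0066,"tz":0,"ax":0,"ay":0,"az":0,"jaw":-1},{"tx":-0.0009,"ty":-0.0083,"tz":0,"ax":0,"ay":0,"az":0,"jaw":-1},{"tx":-0.0026,"ty":-0.008,"tz":0,"ax":0,"ay":0,"az":0,"jaw":-1},{"tx":-0.0042,"ty":-0.0072,"tz":0,"ax":0,"ay":0,"az":0,"jaw":-1},{"tx":-0.0056,"ty":-0.0062,"tz":0,"ax":0,"ay":0,"az":0,"jaw":-1},{"tx":-0.0068,"ty":-0.0049,"tz":0,"ax":0,"ay":0,"az":0,"jaw":-1},{"tx":-0.0076,"ty":-0.0034,"tz":0,"ax":0,"ay":0,"az":0,"jaw":-1}]' 25
cat > ang.py <<'E'
from workcell import telemetry
import numpy as np
o=telemetry.get_obs();v=np.array(o['ee_pos'][:2])-[.52,0];a=np.degrees(np.arctan2(v[1],v[0]))-23.3
t=np.radians(23.3);print(o['time'],'r',np.hypot(*v).round(4),'theta',round(a%360,1),'tool rel',(v@[np.cos(t),np.sin(t)]).round(4),(v@[np.sin(t),-np.cos(t)]).round(4),'F',np.round(o['wrist_force'],1),o['opening'],o['grasp_force'],o['ee_pos'][2])
E
python3 ang.py
```

```text
time: 6.6
ee_pos: [0.5146, 0.0386, 0.0871]
tcp_rot: [-180.0, -0.0, 23.3]
wrist_force: [2.0, -1.8, 3.6]
opening: 0.017
grasp_force: 25.1
6.6 r 0.039 theta 74.7 tool rel 0.0103 -0.0376 F [ 2.  -1.8  3.6] 0.016978818164635753 25.05402535200119 0.08705810294437857
```

```bash
python3 -m handwheel '[{"tx":-0.0082,"ty":-0.0017,"tz":0,"ax":0,"ay":0,"az":0,"jaw":-1},{"tx":-0.0084,"ty":0,"tz":0,"ax":0,"ay":0,"az":0,"jaw":-1},{"tx":-0.0082,"ty":0.0017,"tz":0,"ax":0,"ay":0,"az":0,"jaw":-1},{"tx":-0.0076,"ty":0.0034,"tz":0,"ax":0,"ay":0,"az":0,"jaw":-1},{"tx":-0.0068,"ty":0.0049,"tz":0,"ax":0,"ay":0,"az":0,"jaw":-1},{"tx":-0.0056,"ty":0.0062,"tz":0,"ax":0,"ay":0,"az":0,"jaw":-1},{"tx":-0.0042,"ty":0.0072,"tz":0,"ax":0,"ay":0,"az":0,"jaw":-1},{"tx":-0.0026,"ty":0.008,"tz":0,"ax":0,"ay":0,"az":0,"jaw":-1},{"tx":-0.0009,"ty":0.0083,"tz":0,"ax":0,"ay":0,"az":0,"jaw":-1},{"tx":0.0009,"ty":0.0083,"tz":0,"ax":0,"ay":0,"az":0,"jaw":-1}]' 25; python3 ang.py
python3 -m handwheel '[{"tx":0.0026,"ty":0.008,"tz":0,"ax":0,"ay":0,"az":0,"jaw":-1},{"tx":0.0042,"ty":0.0072,"tz":0,"ax":0,"ay":0,"az":0,"jaw":-1},{"tx":0.0056,"ty":0.0062,"tz":0,"ax":0,"ay":0,"az":0,"jaw":-1},{"tx":0.0068,"ty":0.0049,"tz":0,"ax":0,"ay":0,"az":0,"jaw":-1},{"tx":0.0076,"ty":0.0034,"tz":0,"ax":0,"ay":0,"az":0,"jaw":-1},{"tx":0.0082,"ty":0.0017,"tz":0,"ax":0,"ay":0,"az":0,"jaw":-1},{"tx":0.0084,"ty":0,"tz":0,"ax":0,"ay":0,"az":0,"jaw":-1},{"tx":0.0082,"ty":-0.0017,"tz":0,"ax":0,"ay":0,"az":0,"jaw":-1},{"tx":0.0076,"ty":-0.0034,"tz":0,"ax":0,"ay":0,"az":0,"jaw":-1},{"tx":0.0068,"ty":-0.0049,"tz":0,"ax":0,"ay":0,"az":0,"jaw":-1}]' 25; python3 ang.py
```

```text
time: 7.85
ee_pos: [0.4864, -0.0246, 0.0871]
tcp_rot: [-179.9, -0.0, 23.3]
wrist_force: [4.9, 5.8, 3.0]
opening: 0.0167
grasp_force: 25.0
7.85 r 0.0417 theta 192.9 tool rel -0.0406 0.0093 F [4.9 5.8 3. ] 0.016702006558323854 25.002150535583496 0.0870715531333563
time: 9.1
ee_pos: [0.555, -0.0189, 0.087]
tcp_rot: [179.9, 0.1, 23.3]
wrist_force: [-0.2, -2.5, 5.5]
opening: 0.0167
grasp_force: 25.4
9.1 r 0.0397 theta 308.3 tool rel 0.0246 0.0312 F [-0.2 -2.5  5.5] 0.016650780861228873 25.391139686107635 0.08704281289496499
```

```bash
python3 -m handwheel '[{"tx":0.0056,"ty":-0.0062,"tz":0,"ax":0,"ay":0,"az":0,"jaw":-1},{"tx":0.0042,"ty":-0.0072,"tz":0,"ax":0,"ay":0,"az":0,"jaw":-1},{"tx":0.0026,"ty":-0.008,"tz":0,"ax":0,"ay":0,"az":0,"jaw":-1},{"tx":0.0009,"ty":-0.0083,"tz":0,"ax":0,"ay":0,"az":0,"jaw":-1},{"tx":-0.0009,"ty":-0.0083,"tz":0,"ax":0,"ay":0,"az":0,"jaw":-1},{"tx":-0.0026,"ty":-0.008,"tz":0,"ax":0,"ay":0,"az":0,"jaw":-1},{"tx":-0.0042,"ty":-0.0072,"tz":0,"ax":0,"ay":0,"az":0,"jaw":-1},{"tx":-0.0056,"ty":-0.0062,"tz":0,"ax":0,"ay":0,"az":0,"jaw":-1},{"tx":-0.0034,"ty":-0.0025,"tz":0,"ax":0,"ay":0,"az":0,"jaw":-1},{"tx":0,"ty":0,"tz":0,"ax":0,"ay":0,"az":0,"jaw":-1}]' 25; python3 ang.py; python3 look.py w4
python3 - <<'E'
import cv2,numpy as np
c=np.load('pics/w4.npz')['color'][150:320,90:330,::-1].astype(float)
cv2.imwrite('pics/c4.png',cv2.resize((255*(c/255)**.7).astype(np.uint8),None,fx=3.3,fy=3.3,interpolation=cv2.INTER_CUBIC))
E
```

```text
time: 10.35
ee_pos: [0.5265, 0.0381, 0.087]
tcp_rot: [-179.9, 0.0, 23.4]
wrist_force: [-1.1, 2.0, 6.4]
opening: 0.0172
grasp_force: 25.3
10.35 r 0.0386 theta 57.0 tool rel 0.0211 -0.0324 F [-1.1  2.   6.4] 0.017155588332735845 25.332013964653015 0.08702943244075861
10.35 [0.52653774 0.03805238 0.08702943] [-1.79934777e+02  4.17376966e-02  2.33601899e+01] 0.017155588332735845
```

View pics/c4.png

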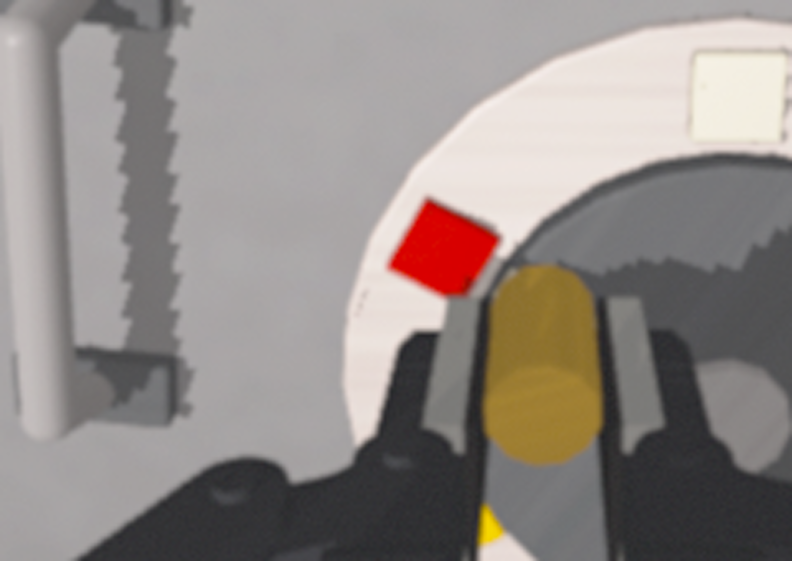

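The knob is held between the pads, with its top at crop (543,413). The red tile is at (443,248), white at (739,97), and the knob is just short of red.

Run:
```python
from h import *
d=np.load('pics/w4.npz');K,E=d['K'],d['E'];px=lambda p:(90+(p[0]+.5)/3.3-.5,150+(p[1]+.5)/3.3-.5)
k=bp(K,E,px((543,413)),.134)[:2];r=bp(K,E,px((443,248)),.092)[:2];w=bp(K,E,px((739,97)),.092)[:2]
c=np.array([.52,0]);
def ex(a): t=np.radians(23.3+a);return c+.059*np.array([np.cos(t),np.sin(t)])
off=((r-ex(60))+(w-ex(0)))/2
print('tile offs',r-ex(60),w-ex(0));v=k-c-off
print('knob',k,'r',np.hypot(*v),'theta',np.degrees(np.arctan2(v[1],v[0]))-23.3)
def rows(a,b,n,R=.04):
    t=np.radians(np.linspace(a,b,n+1));return [(float(x),float(y)) for x,y in zip((np.diff(R*np.cos(t))*1e3).round(1),(np.diff(-R*np.sin(t))*1e3).round(1))]
print(rows(420,-60,40))
```

```text
tile offs [-2.38619673e-05  5.01177077e-07] [-0.00048451 -0.00107969]
knob [0.52827257 0.03938865] r 0.04082854615839362 theta 54.64544732641224
[(6.8, 4.9), (5.6, 6.2), (4.2, 7.2), (2.6, 8.0), (0.9, 8.3), (-0.9, 8.3), (-2.6, 8.0), (-4.2, 7.2), (-5.6, 6.2), (-6.8, 4.9), (-7.6, 3.4), (-8.2, 1.7), (-8.4, 0.0), (-8.2, -1.7), (-7.6, -3.4), (-6.8, -4.9), (-5.6, -6.2), (-4.2, -7.2), (-2.6, -8.0), (-0.9, -8.3), (0.9, -8.3), (2.6, -8.0), (4.2, -7.2), (5.6, -6.2), (6.8, -4.9), (7.6, -3.4), (8.2, -1.7), (8.4, 0.0), (8.2, 1.7), (7.6, 3.4), (6.8, 4.9), (5.6, 6.2), (4.2, 7.2), (2.6, 8.0), (0.9, 8.3), (-0.9, 8.3), (-2.6, 8.0), (-4.2, 7.2), (-5.6, 6.2), (-6.8, 4.9)]
```

Dial is at about 54.6°, matching the commanded angle. I'll finish to 60°, hold 1 s, then turn clockwise.

```bash
python3 -m handwheel '[{"tx":-0.0016,"ty":-0.0011,"tz":0,"ax":0,"ay":0,"az":0,"jaw":-1},{"tx":-0.0016,"ty":-0.001,"tz":0,"ax":0,"ay":0,"az":0,"jaw":-1},{"tx":0,"ty":0,"tz":0,"ax":0,"ay":0,"az":0,"jaw":-1},{"tx":0,"ty":0,"tz":0,"ax":0,"ay":0,"az":0,"jaw":-1},{"tx":0,"ty":0,"tz":0,"ax":0,"ay":0,"az":0,"jaw":-1},{"tx":0,"ty":0,"tz":0,"ax":0,"ay":0,"az":0,"jaw":-1},{"tx":0,"ty":0,"tz":0,"ax":0,"ay":0,"az":0,"jaw":-1},{"tx":0,"ty":0,"tz":0,"ax":0,"ay":0,"az":0,"jaw":-1},{"tx":0,"ty":0,"tz":0,"ax":0,"ay":0,"az":0,"jaw":-1},{"tx":0,"ty":0,"tz":0,"ax":0,"ay":0,"az":0,"jaw":-1}]' 25; python3 ang.py; python3 look.py w5
python3 - <<'E'
# knob top by brass colour segmentation, single check against the hand-read w4 value
from h import *
import cv2
for n in('w4','w5'):
    d=np.load(f'pics/{n}.npz');c=d['color'];h=cv2.cvtColor(c,cv2.COLOR_RGB2HSV)
    m=cv2.inRange(h,(15,120,60),(28,255,255));m[:200]=0
    N,l,s,ce=cv2.connectedComponentsWithStats(m);i=1+np.argmax(s[1:,4]);x,y,w,hh,_=s[i]
    k=bp(d['K'],d['E'],(ce[i][0],y+hh-1-.42*w),.134)[:2]-[.52,0]
    print(n,s[i],np.hypot(*k),np.degrees(np.arctan2(k[1],k[0]))-23.3)
E
```

```text
time: 11.65
ee_pos: [0.5233, 0.0385, 0.087]
tcp_rot: [-179.9, 0.0, 23.3]
wrist_force: [0.9, 3.3, 4.9]
opening: 0.017
grasp_force: 25.4
11.65 r 0.0387 theta 61.8 tool rel 0.0183 -0.0341 F [0.9 3.3 4.9] 0.016964656598691383 25.38235992193222 0.08700933583634266
11.65 [0.52327619 0.03853706 0.08700934] [-1.79948804e+02  2.34470425e-02  2.33462013e+01] 0.016964656598691383
w4 [   0  200   69  184 7653] 0.15819617702238187 99.44127173411066
w5 [   0  200   72  184 8019] 0.15941741681834445 100.04388558968131
```

```bash
cat > kn.py <<'E'
from h import *
import cv2,sys
for n in sys.argv[1:]:
    d=np.load(f'pics/{n}.npz');c=d['color'][215:310,222:290];h=cv2.cvtColor(c,cv2.COLOR_RGB2HSV)
    m=cv2.inRange(h,(15,120,60),(24,255,255))
    N,l,s,ce=cv2.connectedComponentsWithStats(m);i=1+np.argmax(s[1:,4]);x,y,w,hh,_=s[i]
    px=(222+x+(w-1)/2,215+y+hh-1-.42*w)
    k=bp(d['K'],d['E'],px,.134)[:2]-[.52,0]
    print(n,s[i],px,np.hypot(*k),np.degrees(np.arctan2(k[1],k[0]))-23.3)
E
python3 kn.py w4 w5
```

```text
w4 [  14   15   37   61 1841] (np.float64(254.0), np.float64(274.46)) 0.04043421815730672 54.694970169705755
w5 [  14   15   37   61 1845] (np.float64(254.0), np.float64(274.46)) 0.040373032396624944 59.381827517721135
```

On red at 59.4°, held 1 s. Now clockwise 360°.

```bash
python3 -m handwheel '[{"tx":0.0068,"ty":0.0049,"tz":0,"ax":0,"ay":0,"az":0,"jaw":-1},{"tx":0.0056,"ty":0.0062,"tz":0,"ax":0,"ay":0,"az":0,"jaw":-1},{"tx":0.0042,"ty":0.0072,"tz":0,"ax":0,"ay":0,"az":0,"jaw":-1},{"tx":0.0026,"ty":0.008,"tz":0,"ax":0,"ay":0,"az":0,"jaw":-1},{"tx":0.0009,"ty":0.0083,"tz":0,"ax":0,"ay":0,"az":0,"jaw":-1},{"tx":-0.0009,"ty":0.0083,"tz":0,"ax":0,"ay":0,"az":0,"jaw":-1},{"tx":-0.0026,"ty":0.008,"tz":0,"ax":0,"ay":0,"az":0,"jaw":-1},{"tx":-0.0042,"ty":0.0072,"tz":0,"ax":0,"ay":0,"az":0,"jaw":-1},{"tx":-0.0056,"ty":0.0062,"tz":0,"ax":0,"ay":0,"az":0,"jaw":-1},{"tx":-0.0068,"ty":0.0049,"tz":0,"ax":0,"ay":0,"az":0,"jaw":-1}]' 25 >/dev/null; python3 ang.py
python3 -m handwheel '[{"tx":-0.0076,"ty":0.0034,"tz":0,"ax":0,"ay":0,"az":0,"jaw":-1},{"tx":-0.0082,"ty":0.0017,"tz":0,"ax":0,"ay":0,"az":0,"jaw":-1},{"tx":-0.0084,"ty":0,"tz":0,"ax":0,"ay":0,"az":0,"jaw":-1},{"tx":-0.0082,"ty":-0.0017,"tz":0,"ax":0,"ay":0,"az":0,"jaw":-1},{"tx":-0.0076,"ty":-0.0034,"tz":0,"ax":0,"ay":0,"az":0,"jaw":-1},{"tx":-0.0068,"ty":-0.0049,"tz":0,"ax":0,"ay":0,"az":0,"jaw":-1},{"tx":-0.0056,"ty":-0.0062,"tz":0,"ax":0,"ay":0,"az":0,"jaw":-1},{"tx":-0.0042,"ty":-0.0072,"tz":0,"ax":0,"ay":0,"az":0,"jaw":-1},{"tx":-0.0026,"ty":-0.008,"tz":0,"ax":0,"ay":0,"az":0,"jaw":-1},{"tx":-0.0009,"ty":-0.0083,"tz":0,"ax":0,"ay":0,"az":0,"jaw":-1}]' 25 >/dev/null; python3 ang.py
python3 -m handwheel '[{"tx":0.0009,"ty":-0.0083,"tz":0,"ax":0,"ay":0,"az":0,"jaw":-1},{"tx":0.0026,"ty":-0.008,"tz":0,"ax":0,"ay":0,"az":0,"jaw":-1},{"tx":0.0042,"ty":-0.0072,"tz":0,"ax":0,"ay":0,"az":0,"jaw":-1},{"tx":0.0056,"ty":-0.0062,"tz":0,"ax":0,"ay":0,"az":0,"jaw":-1},{"tx":0.0068,"ty":-0.0049,"tz":0,"ax":0,"ay":0,"az":0,"jaw":-1},{"tx":0.0076,"ty":-0.0034,"tz":0,"ax":0,"ay":0,"az":0,"jaw":-1},{"tx":0.0082,"ty":-0.0017,"tz":0,"ax":0,"ay":0,"az":0,"jaw":-1},{"tx":0.0084,"ty":0,"tz":0,"ax":0,"ay":0,"az":0,"jaw":-1},{"tx":0.0082,"ty":0.0017,"tz":0,"ax":0,"ay":0,"az":0,"jaw":-1},{"tx":0.0076,"ty":0.0034,"tz":0,"ax":0,"ay":0,"az":0,"jaw":-1}]' 25 >/dev/null; python3 ang.py; python3 look.py w6; python3 kn.py w6
```

```text
12.95 r 0.04 theta 297.2 tool rel 0.0183 0.0356 F [0.2 3.4 6.3] 0.016723922815891416 25.36227911710739 0.08702085545303555
14.2 r 0.0415 theta 181.0 tool rel -0.0415 0.0007 F [7.  0.5 2.8] 0.01696653807123329 25.181186199188232 0.08703714485542494
15.45 r 0.0388 theta 62.0 tool rel 0.0182 -0.0343 F [-2.3 -2.   8.2] 0.016903943764986645 25.56301385164261 0.08699759611817773
15.45 [0.52317747 0.03867889 0.0869976 ] [-1.79955421e+02  9.62454261e-02  2.33506685e+01] 0.016903943764986645
w6 [  14   15   37   61 1849] (np.float64(254.0), np.float64(274.46)) 0.04054138828676077 59.46546019750426
```

```bash
python3 -m handwheel '[{"tx":0.0068,"ty":0.0049,"tz":0,"ax":0,"ay":0,"az":0,"jaw":-1},{"tx":0.0056,"ty":0.0062,"tz":0,"ax":0,"ay":0,"az":0,"jaw":-1},{"tx":0.0042,"ty":0.0072,"tz":0,"ax":0,"ay":0,"az":0,"jaw":-1},{"tx":0.0026,"ty":0.008,"tz":0,"ax":0,"ay":0,"az":0,"jaw":-1},{"tx":0.0009,"ty":0.0083,"tz":0,"ax":0,"ay":0,"az":0,"jaw":-1},{"tx":-0.0009,"ty":0.0083,"tz":0,"ax":0,"ay":0,"az":0,"jaw":-1},{"tx":-0.0026,"ty":0.008,"tz":0,"ax":0,"ay":0,"az":0,"jaw":-1},{"tx":-0.0042,"ty":0.0072,"tz":0,"ax":0,"ay":0,"az":0,"jaw":-1},{"tx":-0.0056,"ty":0.0062,"tz":0,"ax":0,"ay":0,"az":0,"jaw":-1},{"tx":-0.0034,"ty":0.0025,"tz":0,"ax":0,"ay":0,"az":0,"jaw":-1}]' 25 >/dev/null; python3 ang.py; python3 look.py w7; python3 kn.py w7
```

```text
16.75 r 0.0398 theta 303.9 tool rel 0.0222 0.033 F [ 1.9 -0.3  5.1] 0.016896167898537626 25.37310093641281 0.08705667006166758
16.75 [ 0.55342559 -0.02157024  0.08705667] [-1.79976930e+02 -1.03987309e-02  2.33271920e+01] 0.016896167898537626
w7 [  14   15   37   61 1848] (np.float64(254.0), np.float64(274.46)) 0.04054170907802811 -52.9669363047573
```

```bash
python3 -m handwheel '[{"tx":-0.0018,"ty":0.0012,"tz":0,"ax":0,"ay":0,"az":0,"jaw":-1},{"tx":-0.0018,"ty":0.0012,"tz":0,"ax":0,"ay":0,"az":0,"jaw":-1},{"tx":0,"ty":0,"tz":0,"ax":0,"ay":0,"az":0,"jaw":-1},{"tx":0,"ty":0,"tz":0,"ax":0,"ay":0,"az":0,"jaw":-1},{"tx":0,"ty":0,"tz":0,"ax":0,"ay":0,"az":0,"jaw":-1},{"tx":0,"ty":0,"tz":0,"ax":0,"ay":0,"az":0,"jaw":-1},{"tx":0,"ty":0,"tz":0,"ax":0,"ay":0,"az":0,"jaw":-1},{"tx":0,"ty":0,"tz":0,"ax":0,"ay":0,"az":0,"jaw":-1},{"tx":0,"ty":0,"tz":0,"ax":0,"ay":0,"az":0,"jaw":-1},{"tx":0,"ty":0,"tz":0,"ax":0,"ay":0,"az":0,"jaw":-1}]' 25 >/dev/null; python3 ang.py; python3 look.py w8; python3 kn.py w8
```

```text
18.05 r 0.0399 theta 297.6 tool rel 0.0185 0.0354 F [ 2.  -1.8  6.3] 0.017095852483101043 25.3884556889534 0.08702213083194751
18.05 [ 0.55098333 -0.02518268  0.08702213] [1.79999150e+02 2.18261453e-02 2.33305604e+01] 0.017095852483101043
w8 [  14   15   37   61 1846] (np.float64(254.0), np.float64(274.46)) 0.040450934634184026 -59.06246354820698
```

View pics/w8.png

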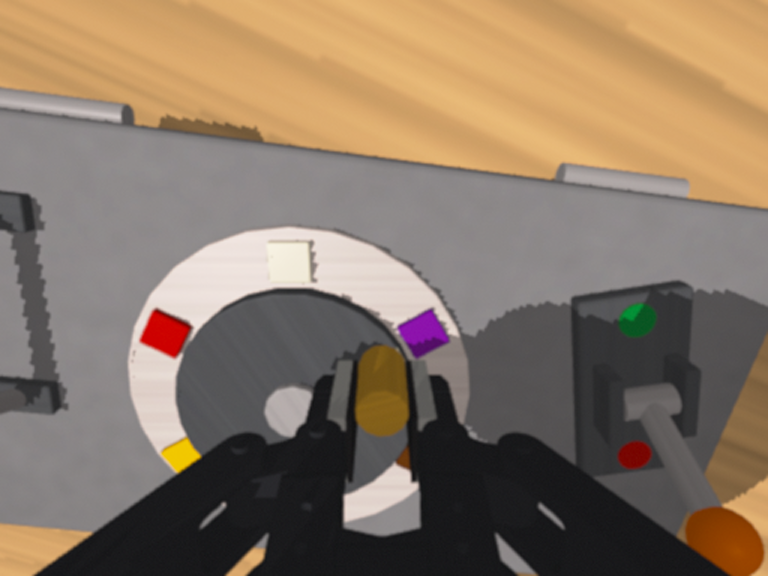

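The wrist view shows the hub at (293,410), knob at (382,360–410) and purple at (424,333), so the knob lines up with purple at −59°, held still 1 s. Now anticlockwise to just short of yellow.

```bash
python3 -m handwheel '[{"tx":0.0068,"ty":-0.0049,"tz":0,"ax":0,"ay":0,"az":0,"jaw":-1},{"tx":0.0056,"ty":-0.0062,"tz":0,"ax":0,"ay":0,"az":0,"jaw":-1},{"tx":0.0042,"ty":-0.0072,"tz":0,"ax":0,"ay":0,"az":0,"jaw":-1},{"tx":0.0026,"ty":-0.008,"tz":0,"ax":0,"ay":0,"az":0,"jaw":-1},{"tx":0.0009,"ty":-0.0083,"tz":0,"ax":0,"ay":0,"az":0,"jaw":-1},{"tx":-0.0009,"ty":-0.0083,"tz":0,"ax":0,"ay":0,"az":0,"jaw":-1},{"tx":-0.0026,"ty":-0.008,"tz":0,"ax":0,"ay":0,"az":0,"jaw":-1},{"tx":-0.0042,"ty":-0.0072,"tz":0,"ax":0,"ay":0,"az":0,"jaw":-1},{"tx":-0.0056,"ty":-0.0062,"tz":0,"ax":0,"ay":0,"az":0,"jaw":-1},{"tx":-0.0068,"ty":-0.0049,"tz":0,"ax":0,"ay":0,"az":0,"jaw":-1}]' 25 >/dev/null; python3 -m handwheel '[{"tx":-0.0076,"ty":-0.0034,"tz":0,"ax":0,"ay":0,"az":0,"jaw":-1},{"tx":-0.0082,"ty":-0.0017,"tz":0,"ax":0,"ay":0,"az":0,"jaw":-1},{"tx":-0.0084,"ty":0,"tz":0,"ax":0,"ay":0,"az":0,"jaw":-1},{"tx":-0.0082,"ty":0.0017,"tz":0,"ax":0,"ay":0,"az":0,"jaw":-1},{"tx":-0.0038,"ty":0.0014,"tz":0,"ax":0,"ay":0,"az":0,"jaw":-1},{"tx":0,"ty":0,"tz":0,"ax":0,"ay":0,"az":0,"jaw":-1},{"tx":0,"ty":0,"tz":0,"ax":0,"ay":0,"az":0,"jaw":-1},{"tx":0,"ty":0,"tz":0,"ax":0,"ay":0,"az":0,"jaw":-1},{"tx":0,"ty":0,"tz":0,"ax":0,"ay":0,"az":0,"jaw":-1},{"tx":0,"ty":0,"tz":0,"ax":0,"ay":0,"az":0,"jaw":-1}]' 25 >/dev/null; python3 ang.py; python3 look.py w9; python3 kn.py w9
```

```text
20.6 r 0.04 theta 117.0 tool rel -0.0181 -0.0357 F [ 0.8 -2.9  7.6] 0.016711407178113823 25.33577173948288 0.08697886599014898
20.6 [0.48924369 0.02557115 0.08697887] [1.79998263e+02 6.55767966e-02 2.33227487e+01] 0.016711407178113823
w9 [  14   15   37   60 1817] (np.float64(254.0), np.float64(273.46)) 0.039396011709379335 112.71532777282398
```

```bash
python3 -m handwheel '[{"tx":-0.0022,"ty":0.0011,"tz":0,"ax":0,"ay":0,"az":0,"jaw":-1},{"tx":-0.0022,"ty":0.0011,"tz":0,"ax":0,"ay":0,"az":0,"jaw":-1},{"tx":0,"ty":0,"tz":0,"ax":0,"ay":0,"az":0,"jaw":-1},{"tx":0,"ty":0,"tz":0,"ax":0,"ay":0,"az":0,"jaw":-1},{"tx":0,"ty":0,"tz":0,"ax":0,"ay":0,"az":0,"jaw":-1},{"tx":0,"ty":0,"tz":0,"ax":0,"ay":0,"az":0,"jaw":-1},{"tx":0,"ty":0,"tz":0,"ax":0,"ay":0,"az":0,"jaw":-1},{"tx":0,"ty":0,"tz":0,"ax":0,"ay":0,"az":0,"jaw":-1},{"tx":0,"ty":0,"tz":0,"ax":0,"ay":0,"az":0,"jaw":-1},{"tx":0,"ty":0,"tz":0,"ax":0,"ay":0,"az":0,"jaw":-1}]' 25 >/dev/null; python3 ang.py; python3 look.py w10; python3 kn.py w10
```

```text
21.9 r 0.0402 theta 123.5 tool rel -0.0222 -0.0335 F [ 1.2 -0.6  6. ] 0.01694925491860563 25.370630621910095 0.08701086163923363
21.9 [0.48640151 0.02200554 0.08701086] [-1.79997054e+02  2.46491993e-02  2.33296078e+01] 0.01694925491860563
w10 [  14   15   37   60 1824] (np.float64(254.0), np.float64(273.46)) 0.03925288641011327 119.43473813771256
```

Dial at 119.4°, held still. Now release and lift.

```bash
python3 -m handwheel '[{"tx":0,"ty":0,"tz":0,"ax":0,"ay":0,"az":0,"jaw":-0.2},{"tx":0,"ty":0,"tz":0,"ax":0,"ay":0,"az":0,"jaw":-0.1},{"tx":0,"ty":0,"tz":0,"ax":0,"ay":0,"az":0,"jaw":0},{"tx":0,"ty":0,"tz":0,"ax":0,"ay":0,"az":0,"jaw":0},{"tx":0,"ty":0,"tz":-0.02,"ax":0,"ay":0,"az":0,"jaw":0},{"tx":0,"ty":0,"tz":-0.05,"ax":0,"ay":0,"az":0,"jaw":0},{"tx":0,"ty":0,"tz":-0.05,"ax":0,"ay":0,"az":0,"jaw":0},{"tx":0,"ty":0,"tz":-0.03,"ax":0,"ay":0,"az":0,"jaw":0},{"tx":0.02,"ty":0.055,"tz":0,"ax":0,"ay":0,"az":0,"jaw":-1},{"tx":0,"ty":0.03,"tz":0,"ax":0,"ay":0,"az":0,"jaw":-1}]' 25; python3 look.py w11
```

```text
time: 23.2
ee_pos: [0.5398, -0.0495, 0.2367]
tcp_rot: [180.0, -0.0, 23.3]
wrist_force: [-0.1, 0.3, -0.6]
opening: 0.0068
grasp_force: 0.0
23.2 [ 0.53982583 -0.04948874  0.23670914] [ 1.79989955e+02 -1.19676503e-02  2.33403156e+01] 0.00682871041835487
```

View pics/w11.png

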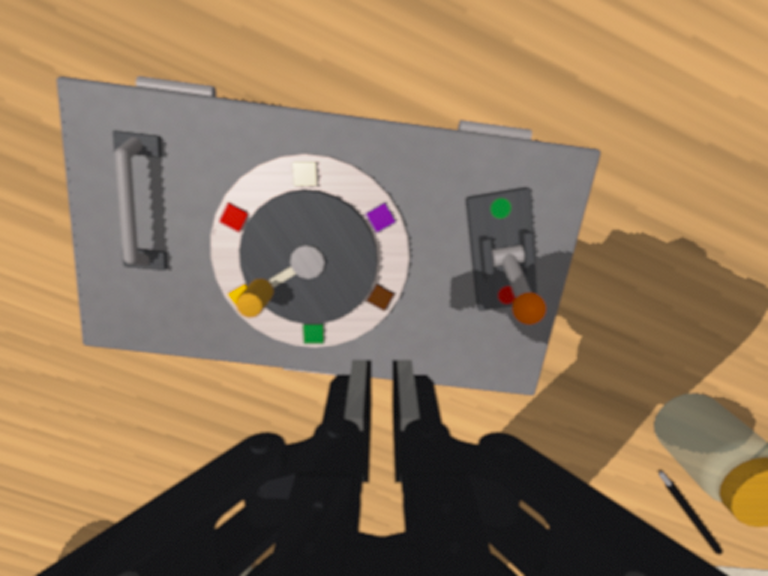

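The dial pointer is on yellow. Ball at (529,308), green dot (501,208), red dot (507,295); the lever is still locked.

Run:
```python
from h import *
d=np.load('pics/w11.npz');K,E=d['K'],d['E'];px=lambda p:((p[0]+.5)/1.5-.5,(p[1]+.5)/1.5-.5)
b=bp(K,E,px((529,308)),.148)[:2];g=bp(K,E,px((501,208)),.096)[:2];r=bp(K,E,px((507,295)),.096)[:2]
u=(g-r)/np.linalg.norm(g-r);print(b,g,r,np.degrees(np.arctan2(u[1],u[0])),np.linalg.norm(g-r),'ball from red along/perp',(b-r)@u,np.cross(u,b-r))
s=b-.034*u;D=s-np.array([.5398,-.0495]);t=np.radians(23.3);X=np.array([np.cos(t),np.sin(t)]);Y=np.array([np.sin(t),-np.cos(t)])
print('start',s,'tool',D@X,D@Y,'push dir tool',u@X,u@Y)
```

```text
[ 0.56105186 -0.1383601 ] [ 0.60628151 -0.10933352] [ 0.55211923 -0.14345305] 32.208880100352005 0.06401323189337996 ball from red along/perp 0.010272563105309166 -0.0004519609476466525
start [ 0.5322841  -0.15648236] tool -0.04921934239384226 0.09528467594011639 push dir tool 0.9879358758066624 -0.15486350536560645<stdin>:4: DeprecationWarning: Arrays of 2-dimensional vectors are deprecated. Use arrays of 3-dimensional vectors instead. (deprecated in NumPy 2.0)
```

```bash
python3 -m handwheel '[{"tx":-0.0246,"ty":0.0476,"tz":0,"ax":0,"ay":0,"az":0,"jaw":-1},{"tx":-0.0246,"ty":0.0476,"tz":0,"ax":0,"ay":0,"az":0,"jaw":-1},{"tx":0,"ty":0,"tz":0,"ax":0,"ay":0,"az":0,"jaw":-1},{"tx":0,"ty":0,"tz":0.05,"ax":0,"ay":0,"az":0,"jaw":-1},{"tx":0,"ty":0,"tz":0.05,"ax":0,"ay":0,"az":0,"jaw":-1},{"tx":0,"ty":0,"tz":0.0287,"ax":0,"ay":0,"az":0,"jaw":-1},{"tx":0,"ty":0,"tz":0,"ax":0,"ay":0,"az":0,"jaw":-1},{"tx":0,"ty":0,"tz":0,"ax":0,"ay":0,"az":0,"jaw":-1},{"tx":0.006,"ty":-0.0009,"tz":0,"ax":0,"ay":0,"az":0,"jaw":-1},{"tx":0.006,"ty":-0.0009,"tz":0,"ax":0,"ay":0,"az":0,"jaw":-1}]' 25
python3 -m handwheel '[{"tx":0.006,"ty":-0.0009,"tz":0,"ax":0,"ay":0,"az":0,"jaw":-1},{"tx":0.006,"ty":-0.0009,"tz":0,"ax":0,"ay":0,"az":0,"jaw":-1},{"tx":0.006,"ty":-0.0009,"tz":0,"ax":0,"ay":0,"az":0,"jaw":-1},{"tx":0.006,"ty":-0.0009,"tz":0,"ax":0,"ay":0,"az":0,"jaw":-1},{"tx":0.006,"ty":-0.0009,"tz":0,"ax":0,"ay":0,"az":0,"jaw":-1},{"tx":0.006,"ty":-0.0009,"tz":0,"ax":0,"ay":0,"az":0,"jaw":-1},{"tx":0,"ty":0,"tz":0,"ax":0,"ay":0,"az":0,"jaw":-1},{"tx":0,"ty":0,"tz":0,"ax":0,"ay":0,"az":0,"jaw":-1},{"tx":0,"ty":0,"tz":0,"ax":0,"ay":0,"az":0,"jaw":-1},{"tx":0,"ty":0,"tz":0,"ax":0,"ay":0,"az":0,"jaw":-1}]' 25
```

```text
time: 24.5
ee_pos: [0.5422, -0.1487, 0.1094]
tcp_rot: [179.9, -0.1, 23.3]
wrist_force: [-1.9, -1.0, 0.8]
opening: -0.0
grasp_force: 1.6
time: 25.75
ee_pos: [0.5721, -0.1297, 0.1084]
tcp_rot: [180.0, -0.0, 23.3]
wrist_force: [0.1, 0.0, 0.9]
opening: 0.0001
grasp_force: 0.0
```

```bash
python3 -m handwheel '[{"tx":-0.02,"ty":0.003,"tz":0,"ax":0,"ay":0,"az":0,"jaw":-1},{"tx":-0.02,"ty":0.003,"tz":0,"ax":0,"ay":0,"az":0,"jaw":-1},{"tx":0,"ty":0,"tz":-0.04,"ax":0,"ay":0,"az":0,"jaw":-1},{"tx":0,"ty":0,"tz":-0.06,"ax":0,"ay":0,"az":0,"jaw":-1},{"tx":0,"ty":0,"tz":-0.03,"ax":0,"ay":0,"az":0,"jaw":-1},{"tx":-0.03,"ty":0,"tz":0,"ax":0,"ay":0,"az":0,"jaw":-1},{"tx":0,"ty":0,"tz":0,"ax":0,"ay":0,"az":0,"jaw":-1},{"tx":0,"ty":0,"tz":0,"ax":0,"ay":0,"az":0,"jaw":-1},{"tx":0,"ty":0,"tz":0,"ax":0,"ay":0,"az":0,"jaw":-1},{"tx":0,"ty":0,"tz":0,"ax":0,"ay":0,"az":0,"jaw":-1}]' 25; python3 look.py w12
```

```text
time: 27.0
ee_pos: [0.5104, -0.1626, 0.2379]
tcp_rot: [-180.0, 0.0, 23.3]
wrist_force: [0.5, -0.2, -0.1]
opening: -0.0002
grasp_force: 0.0
27.0 [ 0.5104463  -0.16263925  0.23787269] [-1.79973711e+02  2.69919853e-02  2.33496366e+01] -0.00016134802352423355
```

View pics/w12.png

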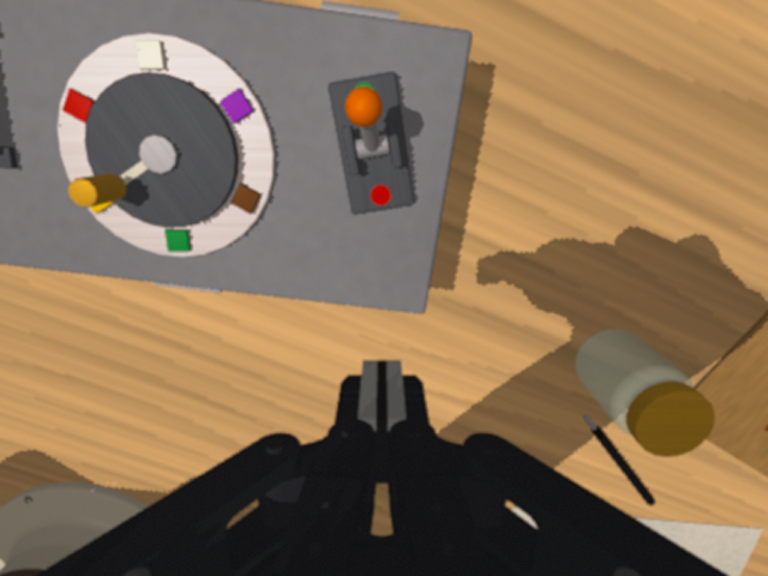

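The ball (364,107) now lies over the green dot. The pointer from the hub (157,154) still aims at yellow (100,205), the jar is standing and the arm is clear.

```bash
python3 -c "
from workcell import workorder;print(workorder.job_done())"
```

```text
the job is handed in; nothing more can be done
None
```

The job is handed in at about 27 s: red, purple and yellow dialled in order (dial left at about 119°, yellow is 120°), the bolt lever flipped to green, and the arm clear of everything; the mug and jar were never approached.

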